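# Unbolt and open the gate of the cooling pen

## Task

Open the gate of the steel cooling pen on the welding table. Keep the bolt's long spring catch bar pressed down with one fingertip while the other finger pushes the upright bolt handle away from the gate until the bolt is fully back, and let the catch spring up again to lock it there; then push the gate into the pen until it stands wide open, at least two thirds of its swing. Use touches and pushes only, and leave all the loose things where they are.

Things in the scene. Friction and masses are not known exactly. Their poses are not given: they have to be found in the camera images.
- pen: steel cooling pen, fixed. Frame: origin on the table under the bolt's axis, z up, x from the robot's side into the pen, y along the bolt towards gate and hinge. Pen coordinates below are mm in this frame. Base plate x -85..190, y -160..190, top z 10. Bolt guides (top z 42) at y -120 and 17. Fences (top z 60) at y 21 (x 33..188), y 187 and x 185; hinge post at y 172, top z 80
- bolt (a joint): bolt travel in m: 0 = shot into the gate, 0.045 = fully back at its stop. Slides to pen -y, away from the gate; 1.5 N friction plus 8 N s/m. Teeth along its side, 15 mm pitch, are caught by the catch whenever that is up (1.5 mm play), also part way; at full travel the catch can rise and lock it again
- handle (a point): middle of the top edge of the bolt's upright flat steel handle; moves with the bolt. Handle 36 mm wide along pen x, 12 mm thick along y, z 35 to 85. At bolt 0 this point is at pen (0, -30, 85). The bolt's rod below it is 14 mm thick, axis at x 0, z 30
- catch (a joint): how far the spring catch is pressed down, in m: 0 = up, 0.008 = fully down. Needs 4 N to start and 8 N at the bottom, springs up by itself when let go, and frees the bolt when pressed by 0.0055 or more
- catch_bar (a point): middle of the top face of the catch's long flat press bar, beside the bolt on the robot's side and parallel to it: 26 mm wide (pen x -71..-45), 130 mm long (y -110..20), top z 60 when up. The point is at pen (-58, -45, 60), 58 mm from the bolt's axis, and goes straight down with the bar. A fingertip can slide along it
- gate (a joint): opening of the gate in rad: 0 = shut, 1.45 = its stop. Swings about the vertical hinge into the pen, away from the robot, anticlockwise seen from above; 0.05 N m friction; stays where it is left. Held shut (under 2 degrees of play) until the bolt is drawn back
- gate_hinge (a point): a point on the gate's vertical hinge axis, pen (0, 160, 45)
- gate_face (a point): point on the gate's front face (robot's side), 70 mm from the hinge axis, at pen (-5, 90, 50) while shut; moves with the gate. Gate: steel panel 120 mm long from the hinge, 10 mm thick, z 15 to 78; shut it spans y 40..160. Its free end (last 35 mm) carries the bolt's keeper, 32 mm thick, below z 50
- bracket: bystander: loose bent sheet-metal L bracket, 50 x 70 mm foot, 55 mm high, standing in the pen near its back fence. The origin is at its underside (leave it)
- magnet: bystander: red stepped welding magnet, 75 x 24 mm, 54 mm high, standing on the pen's base plate behind the bolt. The origin is at its underside (leave it)
- nut: bystander: loose hexagon nut 36 mm wide, 19 mm high, on the base plate behind the far end of the bolt from the gate. The origin is at its underside (leave it)
- spray_can: bystander: red spray can, 60 mm diameter, 170 mm high, on the table on the hinge side of the pen. The origin is at its underside (leave it)
- tip_jar: bystander: grey jar with black lid, 60 mm diameter, 80 mm high, standing on the base plate behind the bolt, beside the pen. The origin is at its underside (leave it)
- wrench: bystander: steel wrench lying flat on the table on the bolt side of the pen. The origin is at its underside (leave it)
- hammer: bystander: hammer lying flat on the table beside the pen on its hinge side, pointing along pen x. The origin is at its underside (leave it)
- tape: bystander: yellow and black tape measure, 70 x 35 mm, 60 mm high, on the table on the bolt side of the pen. The origin is at its underside (leave it)

How it is judged:
On the way, in this order (a step that is already met when the one before it is completed fails the run):
1. the bolt is on its way back, the gate still shut, while the catch is held down (value of joint catch above 0.004 m and value of joint bolt between 0.012 and 0.038 m and value of joint gate below 0.1 rad), for 0.02 s.
2. the bolt is fully back and the catch has sprung up, the gate still shut (value of joint bolt above 0.042 m and value of joint catch below 0.002 m and value of joint gate below 0.2 rad), for 0.1 s.
At the end, for the whole second after the job is handed in: The bolt is fully back (over 42 of its 45 mm), the catch is up (pressed less than 2 mm) and the gate stands open by more than 0.93 rad of its 1.45 rad (value of joint bolt above 0.042 m and value of joint catch below 0.002 m and value of joint gate above 0.93 rad); the robot touches nothing.
It fails at once if a loose bystander was lifted, carried or shoved more than 20 mm (distance of any of bracket, magnet, nut, spray_can, tip_jar, wrench, hammer, tape from where it was at the start of the episode above 0.02 m).
It also fails if it takes over 64 s, if anything falls off the work surface, if the arm or the gripper's body presses on something with over 40 N, if the wrist force passes 120 N, or if a joint passes its speed limit or range.

## Robot

A 6-joint arm with a two-finger parallel gripper is mounted at the origin on the work surface. World frame = base frame: x ahead of the robot, y to its left, z up, the work surface at z = 0. Lengths are in m, angles in rad, forces in N, time in s.
With the tool pointing down it reaches from about 0.35 to 0.875 m from the base axis. Payload 4.2 kg.
Tool frame: the origin (TCP) lies on the mounting face of the last link; the fingertips stand 173 mm ahead of it and the grasp point (between the pads) lies 155 mm ahead of it; z points along the fingers, y is the direction in which the jaws open and shut (so a half turn about z gives the same grasp; the last joint's range is limited). The gripper opens to 85 mm and grips with 20 to 120 N. Pads are 22 mm wide; open, the fingers measure 114 mm over their backs; the gripper's body (76 mm by 85 mm) begins 54 mm behind the grasp point. The pads swing forward as they close: fully open they stand 13 mm farther back than shut.
Start: joints at [1.575, 0.385, 0.008, 0, -1.194, -0.259], TCP at [0.158, 0.605, 0.405] pointing down, gripper open.
Joint ranges: [-3.14, 3.14], [-1.21, 2.06], [-1.07, 1.41], [-3.16, 2.05], [-2.99, -0.16], [-3.1, 3.1]. Speed limits (rad/s): [2.79, 2.79, 3.14, 3.14, 3.14, 3.14].

## Interface

Orientations are given as [roll, pitch, yaw] about the fixed x, y, z axes, in that order (R = Rz(yaw) Ry(pitch) Rx(roll)).
In Python, from station import telemetry, vision, ticket gives the robot as it stands. The module is installed in compiled form; this text tells all that it offers.
- The arm moves only by the tool carry_out, never from a script. Its arguments are lists of equal length, an entry for each row: "rotation": the turn, a rotation vector about the world's x, y, z in rad, a list of three; "travel": the shift along the world's x, y, z in mm, a list of three; "gripper": the opening, from -1 (shut) to 1 (fully open). In form: {"rotation": [[rx, ry, rz], ...], "travel": [[tx, ty, tz], ...], "gripper": [gripper, ...]}. A call has 1 to 8 rows; each row is the pose to reach, as a shift and turn from the pose commanded when the call began; what a row does not reach only later rows make up. A row lasts 1/12 s, in which the tool goes at most 41.7 mm and 7.16 degrees, less where a joint would pass 70% of its speed; a pose out of reach is approached as far as the arm can. A call with a gripper value outside its range is refused whole. The fingers move at their own pace and stop on an object; "force" is the grip in N (left out, the last holds). Time passes only in rows, so rows that repeat a pose let the fingers close. It gives the time, the measured TCP pose, the force and the opening at its end, in the units of the state.
- telemetry.observe(): the state, without advancing time (a new reading comes with each control period).
- vision.grab_frame(name): name is "scene" or "top" or "wrist"; returns the picture (480x640x3 uint8, blue, green, red); there is no depth.
- vision.camera_params(name): a dict with "fov_y" (degrees; the focal length in pixels is half the picture's height over the tangent of half this angle, whatever the lens; pixels are square), "cx", "cy" (the principal point, pixels), "rvec" (rotation vector, rad) and "tvec" (3), from world to camera coordinates, as OpenCV has them; the wrist camera has in their place "T_tool_cam" (4x4, takes a point from camera to tool coordinates, whose origin is the TCP and whose axes are the flange's). Camera axes: x right, y down, z forward; pixel columns grow to the right and rows downward; lengths in m; the calibration is good to about 2 mm. A picture is of the moment at which its call begins: read the wrist's pose just before it. camera_params takes no time and is no camera call.
- ticket.job_done(): hands the job in, once; it reports no verdict.
The state is a dict: "t": time; "qpos": joint angles; "qd": joint speeds; "joint_efforts": joint torques, N m; "tool_pos": TCP position; "ee_rot": TCP orientation; "force": force on the tool from outside, world axes, zero at the start; "wrist_torque": the same for the moment, N m; "opening": finger opening in m.
Only numpy, scipy, OpenCV 4.12 (cv2) and the standard library are available. Lean on these libraries where they do the work, as an engineer would, in place of code of your own. Each camera call takes 0.05 s, during which the arm holds its last target. There are 200 camera calls.

## Working session

There is one attempt and no reset: what is moved stays moved. The work goes in short steps, Python scripts to look and compute and a tool call to move; the robot and the scene stay as the last step left them, time stands still between calls to the robot, and variables do not carry over. Pictures are saved under pics/ and viewed, about 8 in all and at most 12, crops included, and the job is handed in when it is done.

Besides the shell and the picture viewer there is one more tool, called as name(argument=value, ...) on one line, values as JSON. carry_out: Moves the arm, as the interface text tells. Its arguments: {"type":"object","properties":{"rotation":{"type":"array"},"travel":{"type":"array"},"gripper":{"type":"array"},"force":{"type":"number"}},"required":["rotation","travel","gripper"]}

```bash
mkdir -p pics
python3 - <<'E'
from station import telemetry, vision
import cv2, numpy as np
print(telemetry.observe())
for n in("scene","top","wrist"):
    cv2.imwrite(f"pics/{n}0.png",vision.grab_frame(n)); print(n,vision.camera_params(n))
E
```

```text
{'t': 0.0, 'qpos': array([ 1.57460363e+00,  3.85565104e-01,  6.60802981e-03, -5.29465715e-04,
       -1.19398810e+00, -2.58598395e-01]), 'qd': array([-0.00025335, -0.00017744, -0.00077694,  0.00064346, -0.00024804,
        0.00033917]), 'joint_efforts': array([-6.30422733e-05, -3.92282724e+01,  1.88398755e+01,  4.18608651e+00,
       -4.68423881e-03,  4.50082553e-06]), 'tool_pos': array([0.15743792, 0.60462828, 0.40360451]), 'ee_rot': array([ 3.13938942e+00, -7.39828906e-05, -2.54986358e-01]), 'force': array([-4.14465712e-01,  7.44210294e-05,  3.63896296e-01]), 'wrist_torque': array([-0.02382506,  0.03276128, -0.0020786 ]), 'opening': 0.08539883751177019}
scene {'fov_y': 53.688135960632216, 'cx': 313.13935819334665, 'cy': 245.8654103361583, 'rvec': array([ 2.03557943,  0.68904513, -0.35948245]), 'tvec': array([-0.43176867, -0.08885317,  1.30972365])}
top {'fov_y': 49.74566717935967, 'cx': 323.5797075487608, 'cy': 238.23525205827477, 'rvec': array([ 2.17408299, -2.13850186,  0.16440954]), 'tvec': array([-0.02365507,  0.55863368,  1.27463074])}
wrist {'fov_y': 61.956270363307, 'cx': 310.5955488321235, 'cy': 240.36887573313982, 'T_tool_cam': array([[ 4.31496333e-04, -9.58881155e-01, -2.83807585e-01,
         7.18840186e-02],
       [ 9.99999631e-01,  2.02754287e-04,  8.35350855e-04,
         4.91872310e-04],
       [-7.43458987e-04, -2.83807840e-01,  9.58880888e-01,
         3.04767727e-02],
       [ 0.00000000e+00,  0.00000000e+00,  0.00000000e+00,
         1.00000000e+00]])}
```

View pics/top0.png

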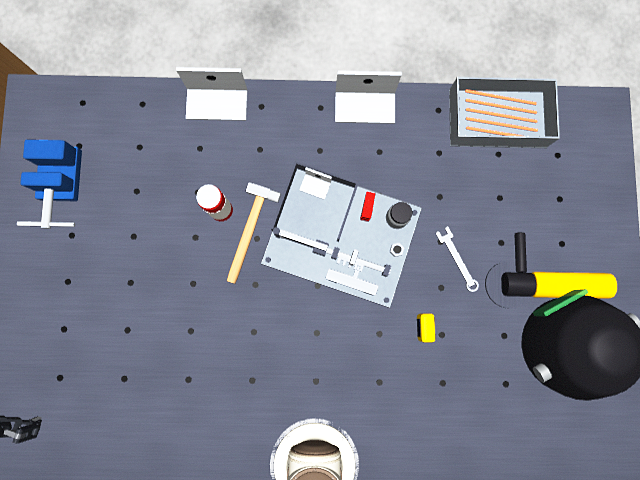

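View pics/scene0.png

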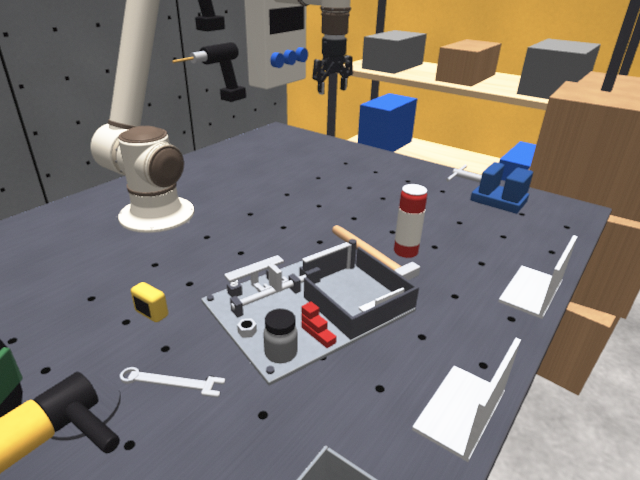

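The top view shows the pen's base plate with corners near (297,163), (421,208), (390,307) and (262,264). Its front edge faces the robot and it is yawed by roughly -20°. I'll crop both views to pick accurate points.

Run:
```python
import cv2
a=cv2.imread("pics/top0.png")[155:315,245:435]; cv2.imwrite("pics/topc.png",cv2.resize(a,None,fx=3.75,fy=3.75,interpolation=cv2.INTER_CUBIC)[:600])
b=cv2.imread("pics/scene0.png")[225:385,195:425]; cv2.imwrite("pics/scc.png",cv2.resize(b,None,fx=3.4,fy=3.4,interpolation=cv2.INTER_CUBIC))
```

```text
(no output)
```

View pics/topc.png

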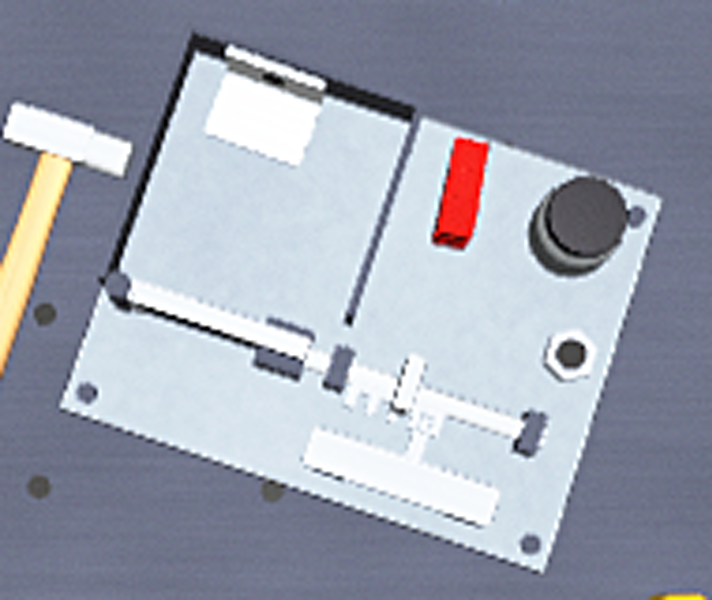

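View pics/scc.png

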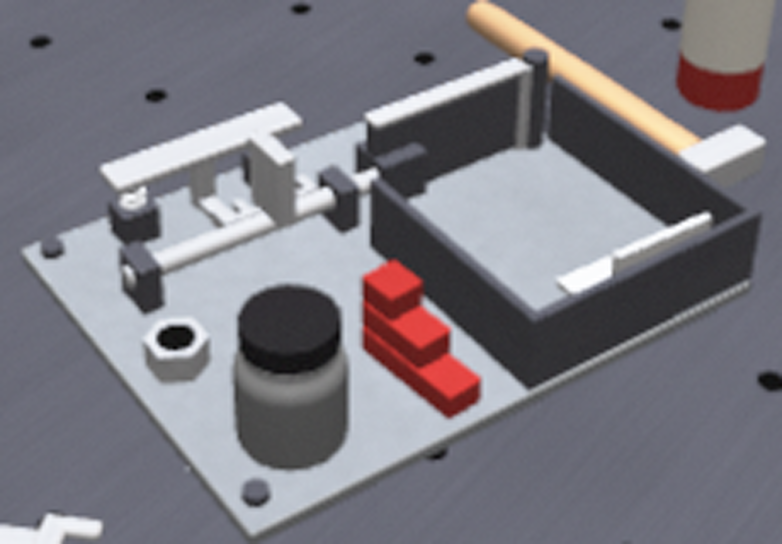

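Top crop: plate corners at crop (62,407), (546,573), (662,199), catch bar (312,428)–(488,525), handle top about (410,383). Scene crop: plate corners (22,252) and (253,537), bar (102,170)–(300,122), handle top (271,149). I'll fit the planar pose of the pen.

```bash
cat > h.py <<'E'
import numpy as np, cv2
from scipy.optimize import least_squares
from scipy.spatial.transform import Rotation as R
from station import telemetry, vision
def K(p): 
    f=240/np.tan(np.radians(p["fov_y"])/2); return np.array([[f,0,p["cx"]],[0,f,p["cy"]],[0,0,1.]])
def proj(X,p,rv=None,tv=None):
    return cv2.projectPoints(np.float64(X),p["rvec"] if rv is None else rv,p["tvec"] if tv is None else tv,K(p),None)[0][:,0]
def wristext(p,s):
    T=np.eye(4);T[:3,:3]=R.from_euler("xyz",s["ee_rot"]).as_matrix();T[:3,3]=s["tool_pos"]
    E=np.linalg.inv(T@p["T_tool_cam"]); return cv2.Rodrigues(E[:3,:3])[0],E[:3,3]
def world(P,v):
    P=np.atleast_2d(P)/1000.; return P@R.from_euler("z",v[2]).as_matrix().T+[v[0],v[1],0]
E
python3 - <<'E'
from h import *
P1=[(-85,190,10),(-85,-160,10),(190,-160,10),(-45,20,60),(-71,20,60),(-45,-110,60),(-71,-110,60),(0,-30,85),(190,190,60)]
U1=np.array([(62,407),(546,573),(662,199),(312,428),(305,463),(498,488),(488,525),(410,383),(193,33)])/3.75+[245,155]
P2=[(-85,-160,10),(190,-160,10),(-71,-110,60),(-45,-110,60),(-45,20,60),(-71,20,60),(0,-30,85)]
U2=np.array([(22,252),(253,537),(102,170),(118,188),(300,122),(283,103),(271,149)])/3.4+[195,225]
a,b=vision.camera_params("top"),vision.camera_params("scene")
f=lambda v:np.r_[proj(world(P1,v),a)-U1,proj(world(P2,v),b)-U2].ravel()
r=least_squares(f,[.5,0,-.3],loss="soft_l1",x_scale=[.01,.01,.01])
print(r.x);print(r.fun.reshape(-1,2).round(1).tolist())
for n,P in dict(bar=(-58,-45,60),handle=(0,-30,85),gate=(-5,90,50)).items(): print(n,world(P,r.x))
E
```

```text
[ 0.51807982 -0.06117136 -0.30800905]
[[-0.8, -0.1], [-0.3, -0.7], [0.3, -1.2], [0.7, -0.9], [-0.8, -0.3], [1.0, -0.1], [0.5, 0.0], [0.1, -0.7], [-1.7, -4.1], [-1.2, -0.9], [-0.4, -0.0], [-1.7, -1.2], [-0.5, -0.3], [0.6, -0.9], [-0.8, -0.8], [-0.0, -1.2]]
bar [[ 0.44916706 -0.08647022  0.06      ]]
handle [[ 0.50898496 -0.08975953  0.085     ]]
gate [[0.5405997  0.02610897 0.05      ]]
```

The fit is good: residuals are about 1 px and the outlier is one fence corner. Jaws along pen x (yaw -1.88) put one finger over the bar and the other on the gate side of the handle. I'll move above it now.

carry_out(rotation=[[0,0,-0.2],[0,0,-0.3],[0,0,-0.4],[0,0,-0.5],[0,0,-0.6],[0,0,-0.7],[0,0,-0.8],[0,0,-0.9]], travel=[[18,-37,0],[36,-74,0],[54,-111,0],[72,-148,0],[90,-185,0],[108,-222,0],[126,-259,0],[144,-296,0]], gripper=[0.08,0.08,0.08,0.08,0.08,0.08,0.08,0.08], force=40)

```text
t: 0.82
tool_pos: [0.3017, 0.3067, 0.4047]
ee_rot: [3.142, 0.0, -1.159]
force: [0.5, -0.2, 0.6]
opening: 0.046
```

carry_out(rotation=[[0,0,-0.09],[0,0,-0.18],[0,0,-0.27],[0,0,-0.36],[0,0,-0.45],[0,0,-0.54],[0,0,-0.63],[0,0,-0.72]], travel=[[18,-37,0],[36,-74,0],[54,-111,0],[72,-148,0],[90,-185,0],[108,-222,0],[126,-259,0],[144,-296,0]], gripper=[0.08,0.08,0.08,0.08,0.08,0.08,0.08,0.08])

```text
t: 1.48
tool_pos: [0.4457, 0.0107, 0.4049]
ee_rot: [-3.141, 0.0, -1.879]
force: [1.2, 1.4, -0.9]
opening: 0.046
```

carry_out(rotation=[[0,0,0],[0,0,0],[0,0,0],[0,0,0],[0,0,0],[0,0,0]], travel=[[22,-35,0],[43,-68,0],[43,-68,-35],[43,-68,-70],[43,-68,-95],[43,-68,-95]], gripper=[0.08,0.08,0.08,0.08,0.08,0.08])

```text
t: 1.98
tool_pos: [0.4864, -0.056, 0.3044]
ee_rot: [3.13, -0.005, -1.877]
force: [0.2, 0.1, -0.6]
opening: 0.046
```

Run:
```python
from h import *
s=telemetry.observe();im=vision.grab_frame("wrist");p=vision.camera_params("wrist")
print(s["tool_pos"],s["ee_rot"],s["opening"],s["force"],s["qpos"])
cv2.imwrite("pics/w1raw.png",im); np.save("s1.npy",np.r_[s["tool_pos"],s["ee_rot"]])
v=[0.51808,-0.06117,-0.30801];rv,tv=wristext(p,s)
for P in [(-71,-110,60),(-71,20,60),(-45,20,60),(-45,-110,60),(-18,-24,85),(18,-24,85),(18,-36,85),(-18,-36,85)]:
    q=proj(world(P,v),p,rv,tv)[0];print(P,q.round(1)); cv2.circle(im,tuple(int(x) for x in q.round()),3,(0,0,255),1)
cv2.imwrite("pics/w1.png",im)
c=vision.camera_params("top")
def back(u,z):  # top pixel to pen at height z
    u=np.array(u)/3.75+[245,155];g=least_squares(lambda a:(proj(world((a[0],a[1],z),v),c)[0]-u),[50,50]);return g.x.round(0)
print("bracket foot",[back(u,10) for u in [(205,130),(300,165)]],"hammer",back((130,175),20))
```

```text
[ 0.48639413 -0.05597906  0.30439257] [ 3.13014374 -0.00466832 -1.87733184] 0.04601162183647996 [ 0.22508646  0.07865701 -0.58126868] [ 0.21743779  0.26265807 -0.45434247 -0.00221367 -0.86604552 -0.52255558]
(-71, -110, 60) [384.3  55.8]
(-71, 20, 60) [372.5 298.4]
(-45, 20, 60) [328.  298.5]
(-45, -110, 60) [331.7  55.6]
(-18, -24, 85) [277.1 237.5]
(18, -24, 85) [203.6 237.7]
(18, -36, 85) [201.8 213.7]
(-18, -36, 85) [276.5 213.6]
bracket foot [array([131., 158.]), array([128.,  87.])] hammer [ 82. 196.]
```

View pics/w1.png

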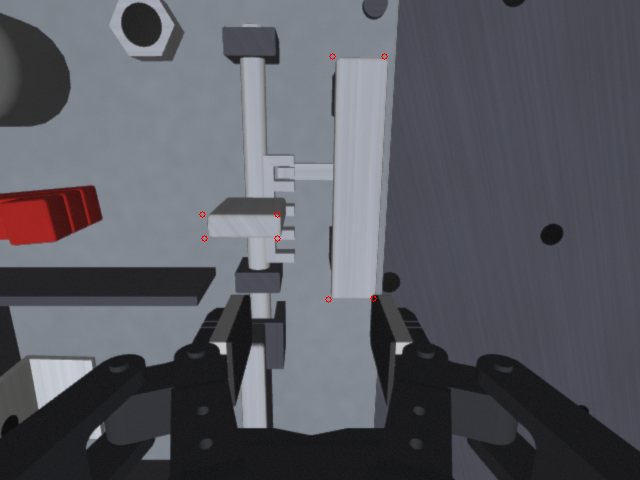

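The wrist view shows the bar at px (332–387, 57–297) and the handle top at (208–285, 198–237). Both are 2–3 mm off the prediction, in pen -x. The fingers line up with the bar and with the gate side of the handle, so I'll go down to just above contact.

carry_out(rotation=[[0,0,0],[0,0,0],[0,0,0],[0,0,0]], travel=[[0,0,-30],[0,0,-60],[0,0,-66],[0,0,-66]], gripper=[0.08,0.08,0.08,0.08])

```text
t: 2.37
tool_pos: [0.4887, -0.0549, 0.2437]
ee_rot: [3.14, -0.001, -1.874]
force: [0.1, 0.5, 0.0]
opening: 0.0458
```

carry_out(rotation=[[0,0,0],[0,0,0],[0,0,0]], travel=[[0,0,0],[0,0,0],[0,0,0]], gripper=[0.08,0.08,0.08])

```text
t: 2.62
tool_pos: [0.4893, -0.055, 0.2457]
ee_rot: [-3.138, 0.002, -1.874]
force: [-0.5, -0.6, -0.5]
opening: 0.046
```

carry_out(rotation=[[0,0,0],[0,0,0],[0,0,0]], travel=[[0,0,-8],[0,0,-8],[0,0,-8]], gripper=[0.08,0.08,0.08])

```text
t: 2.87
tool_pos: [0.4883, -0.0553, 0.2356]
ee_rot: [3.141, -0.0, -1.875]
force: [1.3, 0.1, 0.3]
opening: 0.046
```

carry_out(rotation=[[0,0,0],[0,0,0],[0,0,0]], travel=[[0,0,-4],[0,0,-4],[0,0,-4]], gripper=[0.08,0.08,0.08])

```text
t: 3.12
tool_pos: [0.4884, -0.0552, 0.2314]
ee_rot: [3.141, -0.0, -1.875]
force: [0.6, 0.5, -0.9]
opening: 0.0461
```

carry_out(rotation=[[0,0,0],[0,0,0],[0,0,0]], travel=[[0,0,-3],[0,0,-3],[0,0,-3]], gripper=[0.08,0.08,0.08])

```text
t: 3.37
tool_pos: [0.4886, -0.0552, 0.229]
ee_rot: [-3.141, -0.0, -1.874]
force: [-1.1, 0.5, 4.3]
opening: 0.046
```

Contact is at TCP z ≈ 0.229. I'll press on.

carry_out(rotation=[[0,0,0],[0,0,0],[0,0,0]], travel=[[0,0,-3],[0,0,-5],[0,0,-5]], gripper=[0.08,0.08,0.08])

```text
t: 3.62
tool_pos: [0.4886, -0.0552, 0.224]
ee_rot: [-3.141, -0.0, -1.874]
force: [-1.3, 0.4, 6.9]
opening: 0.046
```

carry_out(rotation=[[0,0,0],[0,0,0]], travel=[[0,0,-1],[0,0,-1]], gripper=[0.08,0.08])

```text
t: 3.78
tool_pos: [0.4886, -0.0552, 0.2233]
ee_rot: [-3.141, -0.0, -1.874]
force: [-1.9, -0.1, 7.1]
opening: 0.0462
```

carry_out(rotation=[[0,0,0],[0,0,0]], travel=[[0,0,-1],[0,0,-1]], gripper=[0.08,0.08])

```text
t: 3.95
tool_pos: [0.4886, -0.0552, 0.2229]
ee_rot: [-3.141, -0.0, -1.874]
force: [-3.2, 0.4, 11.0]
opening: 0.0459
```

carry_out(rotation=[[0,0,0],[0,0,0]], travel=[[0,0,-1],[0,0,-1]], gripper=[0.08,0.08])

```text
t: 4.12
tool_pos: [0.4887, -0.0551, 0.2228]
ee_rot: [-3.141, -0.001, -1.874]
force: [-5.2, 1.3, 18.0]
opening: 0.0463
```

The catch is at its bottom stop (force rose to 18 N). I'll ease off 1 mm and slide along pen -y, which is world (-0.303, -0.953).

carry_out(rotation=[[0,0,0],[0,0,0],[0,0,0],[0,0,0],[0,0,0],[0,0,0],[0,0,0]], travel=[[0,0,1],[-1.8,-5.7,1],[-3.6,-11.4,1],[-5.5,-17.2,1],[-7.3,-22.9,1],[-9.1,-28.6,1],[-9.1,-28.6,1]], gripper=[0.08,0.08,0.08,0.08,0.08,0.08,0.08])

```text
t: 4.7
tool_pos: [0.4809, -0.0836, 0.2232]
ee_rot: [-3.136, 0.003, -1.875]
force: [0.9, 3.2, 6.8]
opening: 0.046
```

Run:
```python
from h import *
s=telemetry.observe();im=vision.grab_frame("wrist")
print(s["tool_pos"],s["ee_rot"],s["force"])
cv2.imwrite("pics/w2.png",im)
```

```text
[ 0.48086486 -0.08360361  0.22318692] [-3.13599381e+00  2.74445610e-03 -1.87467653e+00] [0.89657686 3.17005151 6.79389542]
```

View pics/w2.png

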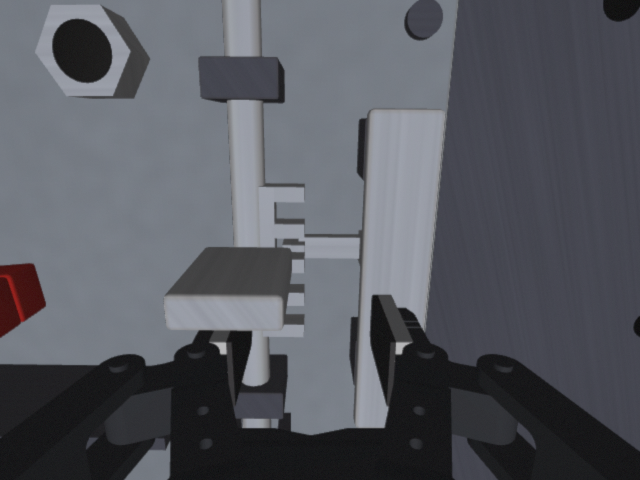

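The bolt is moving: the handle's gate-side face (px 165–290, 310–330) is against the left finger, and the right finger is on the bar. Pressing 0.5 mm harder and continuing.

carry_out(rotation=[[0,0,0],[0,0,0],[0,0,0],[0,0,0],[0,0,0]], travel=[[0,0,-0.5],[-1.8,-5.7,-0.5],[-3.6,-11.4,-0.5],[-5.8,-18,-0.5],[-5.8,-18,-0.5]], gripper=[0.08,0.08,0.08,0.08,0.08])

```text
t: 5.17
tool_pos: [0.4756, -0.1015, 0.2231]
ee_rot: [-3.134, 0.003, -1.874]
force: [1.6, 3.5, 8.9]
opening: 0.0459
```

carry_out(rotation=[[0,0,0],[0,0,0],[0,0,0]], travel=[[-0.9,-2.9,0],[-1.8,-5.7,0],[-1.8,-5.7,0]], gripper=[0.08,0.08,0.08])

```text
t: 5.42
tool_pos: [0.4739, -0.1069, 0.2231]
ee_rot: [-3.134, 0.003, -1.874]
force: [1.5, 3.8, 7.2]
opening: 0.0461
```

carry_out(rotation=[[0,0,0],[0,0,0],[0,0,0]], travel=[[-0.6,-1.9,0],[-0.6,-1.9,0],[-0.6,-1.9,0]], gripper=[0.08,0.08,0.08])

```text
t: 5.67
tool_pos: [0.4736, -0.1079, 0.2231]
ee_rot: [-3.134, 0.004, -1.873]
force: [1.0, 10.6, 8.9]
opening: 0.046
```

Total slide is 55.4 mm (10.5 mm gap plus 45 mm travel), with a sharp force rise at the stop. One more mm to confirm, then lift straight up.

carry_out(rotation=[[0,0,0],[0,0,0]], travel=[[-0.3,-1,0],[-0.3,-1,0]], gripper=[0.08,0.08])

```text
t: 5.83
tool_pos: [0.4735, -0.1082, 0.2231]
ee_rot: [-3.133, 0.006, -1.873]
force: [1.0, 15.7, 9.2]
opening: 0.0462
```

carry_out(rotation=[[0,0,0],[0,0,0],[0,0,0],[0,0,0],[0,0,0],[0,0,0]], travel=[[0,0,4],[0,0,10],[0,0,16],[0,0,16],[1.5,5,40],[2,6,75]], gripper=[0.08,0.08,0.08,0.08,0.08,0.08])

```text
t: 6.33
tool_pos: [0.4722, -0.1036, 0.2938]
ee_rot: [3.134, -0.002, -1.874]
force: [1.0, -0.1, 0.5]
opening: 0.046
```

Run:
```python
from h import *
s=telemetry.observe();im=vision.grab_frame("wrist");p=vision.camera_params("wrist")
print(s["tool_pos"],s["ee_rot"],s["force"])
v=[0.51808,-0.06117,-0.30801];rv,tv=wristext(p,s)
for P in [(-71,-110,60),(-71,20,60),(-45,20,60),(-45,-110,60),(-18,-69,85),(18,-69,85),(18,-81,85),(-18,-81,85)]:
    cv2.circle(im,tuple(int(x) for x in proj(world(P,v),p,rv,tv)[0].round()),3,(0,0,255),1)
cv2.imwrite("pics/w3.png",im)
```

```text
[ 0.47218531 -0.10355803  0.29383963] [ 3.13387230e+00 -2.36635594e-03 -1.87433876e+00] [ 1.01072757 -0.07059402  0.54618625]
```

View pics/w3.png

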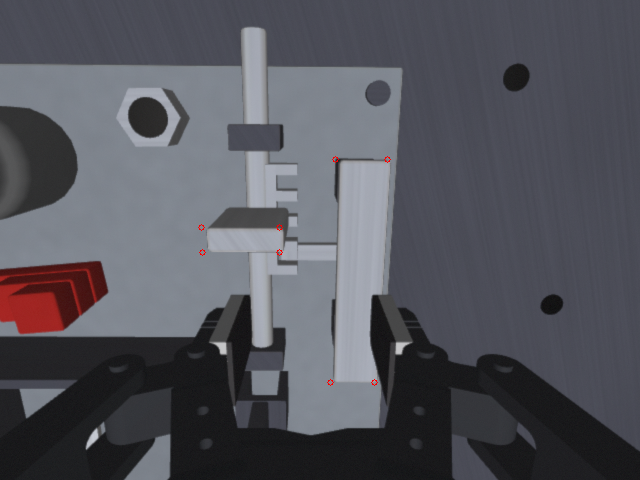

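The bolt handle sits on the predicted full-back marks (px ~208–288, 208–250). The rod end at (260,348) is clear of the keeper, and the bar matches the marks for z 60, so the catch is up. Now I'll shut the fingers, move in front of the gate and descend.

carry_out(rotation=[[0,0,0],[0,0,0],[0,0,0],[0,0,0],[0,0,0],[0,0,0],[0,0,0],[0,0,0]], travel=[[0,0,10],[5,36,10],[10,72,10],[15,108,10],[21,145,10],[21,145,-10],[21,145,-40],[21,145,-62]], gripper=[-1,-1,-1,-1,-1,-1,-1,-1])

```text
t: 7.05
tool_pos: [0.4935, 0.0414, 0.2328]
ee_rot: [-3.141, 0.001, -1.874]
force: [-0.0, -0.4, -0.6]
opening: -0.0003
```

carry_out(rotation=[[0,0,0],[0,0,0]], travel=[[0,0,0],[0,0,0]], gripper=[-1,-1])

```text
t: 7.22
tool_pos: [0.4938, 0.0405, 0.2335]
ee_rot: [3.14, -0.002, -1.875]
force: [0.0, -0.6, 0.4]
opening: -0.0003
```

carry_out(rotation=[[0,0,0],[0,0,0],[0,0,0],[0,0,0],[0,0,0],[0,0,0],[0,0,0],[0,0,0]], travel=[[10,-3,-3],[20,-6,-3],[27,-8,-3],[32.5,-10,-3],[38,-13,-3],[44,-16,-3],[49.5,-19.5,-3],[49.5,-19.5,-3]], gripper=[-1,-1,-1,-1,-1,-1,-1,-1])

```text
t: 7.88
tool_pos: [0.5445, 0.0205, 0.2313]
ee_rot: [-3.14, 0.0, -1.875]
force: [-0.3, -0.4, 1.0]
opening: -0.0
```

Run:
```python
from h import *
s=telemetry.observe();im=vision.grab_frame("wrist")
print(s["tool_pos"],s["ee_rot"],s["force"])
cv2.imwrite("pics/w4.png",im)
```

```text
[0.54450739 0.02051724 0.23130088] [-3.14039224e+00  3.81389701e-04 -1.87545149e+00] [-0.33875372 -0.36702905  0.9614897 ]
```

View pics/w4.png

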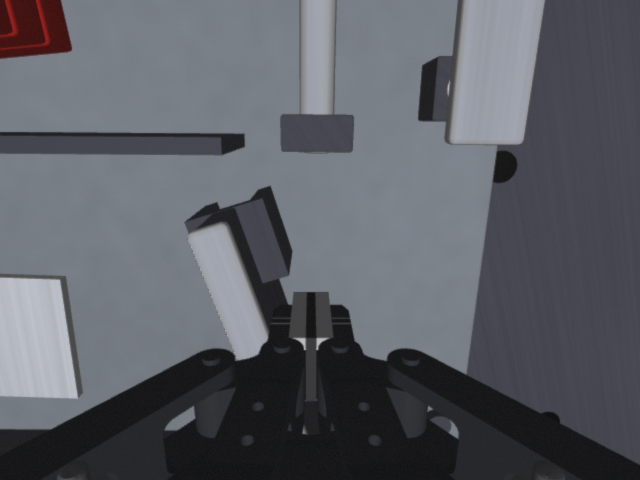

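The gate (light top edge from px (205,235) to (255,350)) is already about 0.4 rad open, with the closed fingers pushing it. I'll continue along the arc.

carry_out(rotation=[[0,0,0],[0,0,0],[0,0,0],[0,0,0],[0,0,0],[0,0,0],[0,0,0],[0,0,0]], travel=[[10,-2,0],[21,-4,0],[32,-3,0],[43,-1,0],[54,4,0],[64,9.5,0],[69,13,0],[69,13,0]], gripper=[-1,-1,-1,-1,-1,-1,-1,-1])

```text
t: 8.6
tool_pos: [0.6136, 0.0347, 0.2311]
ee_rot: [-3.14, 0.0, -1.874]
force: [-0.8, -0.7, -0.0]
opening: -0.0004
```

carry_out(rotation=[[0,0,0],[0,0,0],[0,0,0],[0,0,0],[0,0,0],[0,0,0],[0,0,0],[0,0,0]], travel=[[-5,-12,0],[-5,-12,20],[-5,-12,50],[-5,-12,85],[-30,-30,110],[-60,-45,110],[-60,-45,110],[-60,-45,110]], gripper=[-1,-1,-1,-1,-1,-1,-1,-1])

```text
t: 9.27
tool_pos: [0.5503, -0.0124, 0.3421]
ee_rot: [-3.141, 0.001, -1.876]
force: [-0.2, 0.4, -0.5]
opening: -0.0002
```

Run:
```python
from h import *
s=telemetry.observe();p=vision.camera_params("wrist");im=vision.grab_frame("wrist")
print(s["tool_pos"],s["ee_rot"],s["force"],s["t"])
v=[0.51808,-0.06117,-0.30801];rv,tv=wristext(p,s)
def d(P,c):
    q=proj(world(P,v),p,rv,tv)[0]; 
    if abs(q).max()<2000: cv2.circle(im,tuple(int(x) for x in q.round()),3,c,-1)
for P in [(-71,-110,60),(-71,20,60),(-45,20,60),(-45,-110,60),(-18,-69,85),(18,-69,85),(18,-81,85),(-18,-81,85)]: d(P,(0,0,255))
for th,c in((.93,(0,0,255)),(1.2,(0,255,0))):
    for r in (40,80,120): d((r*np.sin(th),160-r*np.cos(th),78),c)
t=vision.grab_frame("top")[155:315,245:435]
t=cv2.resize(t,(400,337),interpolation=cv2.INTER_CUBIC)
o=np.zeros((480,800,3),np.uint8);o[:337,400:]=t;o[:300,:400]=cv2.resize(im,(400,300))
cv2.imwrite("pics/w5.png",o)
```

```text
[ 0.55030018 -0.01235894  0.34211958] [-3.14100151e+00  7.74441210e-04 -1.87619549e+00] [-0.23876084  0.39017837 -0.51776032] 9.2667
```

View pics/w5.png

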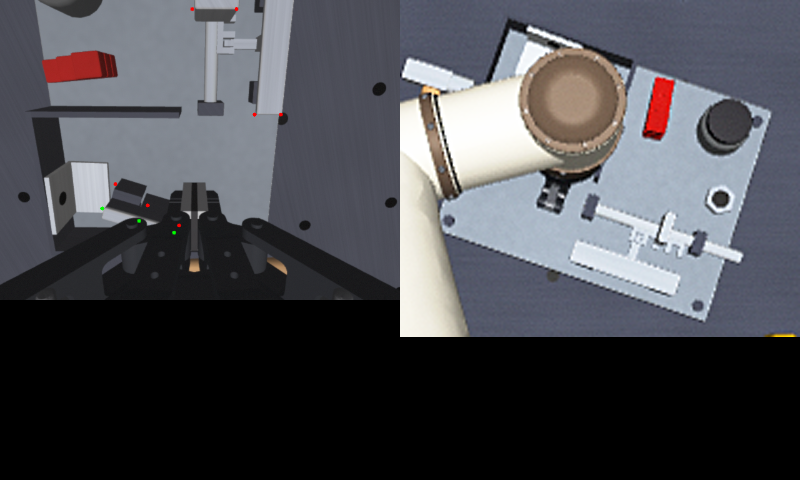

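The gate's light top edge, from px (105,212), lies on the green 1.2 rad marks, well past the red 0.93 rad ones. The handle and bar are on their full-back and catch-up marks, the loose items look unmoved, and the arm is free with about zero force.

```bash
python3 -c "
from station import ticket; print(ticket.job_done())"
```

```text
the job is handed in; nothing more can be done
None
```

The pen gate is open at about 1.2 rad (0.93 needed), and I handed the job in at about 9.4 s of the 64 s allowed. No verdict came back, so this rests on my own last checks.

- **Bolt:** With one finger holding the catch bar at its bottom stop, the other pushed the handle back. The slide was about 55 mm, matching the estimated gap plus 45 mm of travel. A sharp force rise marked the stop, and the wrist picture put the handle on its full-back marks.
- **Catch:** After I lifted straight up, the bar lined up with its marks for the raised position.
- **Gate:** I pushed it open with the fingers shut, then backed off and lifted clear. In the last picture its top edge lay on the 1.2 rad marks, though the gripper hid part of it.
- **Arm and forces:** At the end the arm was free, with no more than about 0.6 N reading on any axis. The highest force at the end of any move was about 19 N.
- **Loose things:** The ones I could see looked unmoved. The last picture did not show the spray can, wrench or tape, and only parts of the hammer and bracket, so I did not re-check those.

The wrist camera put the pen about 2–3 mm off my first pose estimate, in pen -x. That was within tolerance, so I did not correct for it.

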